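# Index the component carousel by one notch

### The arm

A 6-joint arm with a two-finger parallel gripper is mounted at the origin on the work surface. World frame = base frame: x ahead of the robot, y to its left, z up, the work surface at z = 0. Lengths are in m, angles in rad, forces in N, time in s.
With the tool pointing down it reaches from about 0.375 to 0.9 m from the base axis. Payload 3.1 kg.
Tool frame: the origin (TCP) lies midway between the tips of the shut fingers; the grasp point (between the pads) lies 19 mm behind it; z points along the fingers, y is the line along which they close (so a half turn about z gives the same grasp; the last joint's range is limited). The gripper opens to 87 mm and grips with 3 to 60 N. Pads are 19 mm wide; open, the fingers measure 117 mm over their backs; the gripper's body (75 mm by 190 mm) begins 51 mm behind the grasp point.
Start: joints at [1.111, 0.527, 1.433, -0, 1.181, -0.178], TCP at [0.173, 0.601, 0.189] pointing down, gripper open.
Joint ranges: [-3.08, 3.08], [-0.75, 2.2], [0.22, 2.44], [-1.43, 4.57], [0, 2.65], [-2.85, 2.85]. Speed limits (rad/s): [2.79, 2.79, 3.14, 3.14, 3.14, 3.14].

### API

Orientations are given as a unit quaternion [x, y, z, w].
In Python, from rig import get_obs, cams, job gives the robot as it stands.
- The arm moves only by the tool servo_tool, never from a script. Its argument "moves" is text: rows parted by semicolons, each of 5 numbers parted by spaces: the shift along the tool's x, y, z in m, then the turn about the tool's z in degrees, then the finger opening in m, from 0 to 0.087. In form: dx dy dz spin claw; .... A call has 1 to 10 rows; each row is the pose to reach, as a shift and turn from the pose commanded when the call began, along the tool's axes at that moment; what a row does not reach only later rows make up. A row lasts 1/12 s, in which the tool goes at most 41.7 mm and 7.16 degrees, less where a joint would pass 70% of its speed; a pose out of reach is approached as far as the arm can. A call with a gripper value outside its range is refused whole. The fingers move at their own pace and stop on an object; "grip_force" is the grip in N (left out, the last holds). Time passes only in rows, so rows that repeat a pose let the fingers close. It gives the time, the measured TCP pose, the force, the opening and the grip force at its end, in the units of the state.
- get_obs(): the state, without advancing time (a new reading comes with each control period).
- cams.camera(name): name is "side" or "top" or "wrist"; returns the picture (384x512x3 uint8, blue, green, red); there is no depth.
- cams.camera_model(name): a dict with "fx", "fy", "cx", "cy" (pixels), "R" (3x3) and "t" (3): a world point X has camera coordinates R X + t. Camera axes: x right, y down, z forward; pixel columns grow to the right and rows downward; lengths in m; the calibration is good to about 2 mm. A picture is of the moment at which its call begins: read the wrist's pose just before it. camera_model takes no time and is no camera call; for the wrist camera it gives the pose at the moment of the call.
- job.hand_in(): hands the job in; it is judged then, once.
The state is a dict: "time": time; "q": joint angles; "joint_velocities": joint speeds; "joint_torque": joint torques, N m; "position": TCP position; "tool_rot": TCP orientation; "ft_force": force on the tool from outside, world axes, zero at the start; "moment": the same for the moment, N m; "grip_width": finger opening in m; "grip_force": force on a finger pad.
Only numpy, scipy, OpenCV 4.12 (cv2) and the standard library are available. Lean on these libraries where they do the work, as an engineer would, in place of code of your own. Each camera call takes 0.05 s, during which the arm holds its last target. There are 200 camera calls.

### The job

With the fingertips, press down the plunger (the flat round cap at the end of the carousel's arm) and, pressing it, turn the dial anticlockwise (seen from above) to the next notch and no farther; then let the plunger spring fully up into that notch so that the dial is locked, and take the hand away. Lift nothing: the pots must ride along standing in their nests, and the things on the bench around it stay where they are.

Things in the scene. Friction and masses are not known exactly. Their poses are not given: they have to be found in the camera images.
- cap_top (a point): Centre of the top face of the plunger's cap: a flat round black plastic cap, 36 mm in diameter and 8 mm thick, at the end of the dial's single arm, 140 mm from the dial's axis; its top is 91 mm above the bench when the plunger is up. The point moves with the plunger and the dial.
- plunger (a joint): How far the plunger is pressed straight down, m: 0 up, 0.011 at its end stop. It is sprung up: 2.5 N to start it, 6 N at the stop. At its lower end an upright locking pin stands in a notch of the fixed ring and blocks the dial both ways; beyond 0.007 the pin is below the ring and the dial is free. Between notches a released plunger is held at about 0.007 by the underside of the ring, and when the pin meets a notch the spring pushes it up to 0 again.
- dial (a joint): Turn of the dial about its upright axis, rad, growing anticlockwise seen from above: 0 at the start with the pin in a notch; the next notch anticlockwise is at 1.047 (60 degrees). The pin has about 0.013 rad of play either way in a notch. Turning the free dial takes about 0.06 N m (under 1 N at the cap, about 2 N with the pin rubbing under the ring); friction under a fingertip that presses the cap is enough to carry it round.
- dial_centre (a point): Point on the dial's axis in the top face of the dial, 62 mm above the bench; x axis along the arm towards the plunger, z up. The dial is a round aluminium plate 188 mm in diameter with a 32 mm hub 14 mm high, and five round nests; its arm is 34 mm wide and ends 154 mm from the axis.
- index_base: Fixed base bolted to the bench: grey foot and pedestal with a steel ring 250 mm in diameter, 36 to 48 mm above the bench, under the dial. Six notches 14 mm wide are cut in its rim every 60 degrees. Origin on the dial's axis at bench height; x axis points to the notch in which the pin stands at the start, z up.
- jar_a_mid (a point): Centre, half-way up, of a loose amber glass jar with an aluminium lid, 43 mm in diameter and 40 mm high, standing in a nest on the dial; z up its axis.
- nest1 (a point): Centre of the floor of that nest (on the dial, 60 mm from its axis): a grey plastic ring 54 mm outside, 48 mm inside, 7 mm high.
- jar_b_mid (a point): Centre, half-way up, of a loose aluminium tin, 43 mm in diameter and 28 mm high, standing in a nest on the dial; z up its axis.
- nest2 (a point): Centre of the floor of that nest (on the dial, 60 mm from its axis): a grey plastic ring 54 mm outside, 48 mm inside, 7 mm high.
- jar_c_mid (a point): Centre, half-way up, of a loose white plastic pot, 43 mm in diameter and 34 mm high, standing in a nest on the dial; z up its axis.
- nest4 (a point): Centre of the floor of that nest (on the dial, 60 mm from its axis): a grey plastic ring 54 mm outside, 48 mm inside, 7 mm high.
- bottle_mid (a point): Centre of a loose amber bottle with a brass cap standing on the bench near the base, 52 mm in diameter and 120 mm high.
- spool_mid (a point): Centre of a loose grey solder spool standing on end on the bench near the base, 54 mm in diameter and 40 mm high.
- driver_mid (a point): Middle of a loose screwdriver lying on the bench to the robot's right of the base, about 170 mm long; x axis along it.
Not all that is in view belongs to the job. Leave any green or yellow look-alike of the part that bears jar_c_mid alone.

How it is judged:
By the outcome, as a careful person would: the job done as asked, in the order asked, and still so for the second after the job is handed in, with the robot touching nothing.
It also fails if it takes over 38 s, if anything falls off the work surface, if the arm or the gripper's body presses on something with over 40 N, if the wrist force passes 120 N, or if a joint passes its speed limit or range.

## Working session

There is one attempt and no reset: what is moved stays moved. The work goes in short steps, Python scripts to look and compute and a tool call to move; the robot and the scene stay as the last step left them, time stands still between calls to the robot, and variables do not carry over. Pictures are saved under pics/ and viewed, at most 10 in all, crops included, and the job is handed in when it is done.

Besides the shell and the picture viewer there is one more tool, called after "Emit:" as name(argument=value, ...) on one line, values as JSON. servo_tool: Moves the arm, as the interface text tells. Its arguments: {"type":"object","properties":{"moves":{"type":"string"},"grip_force":{"type":"number"}},"required":["moves"]}

```bash
mkdir -p pics; python3 - <<'E'
from rig import get_obs,cams
import cv2,numpy as np
o=get_obs();print(o['time'],o['position'],o['tool_rot'],o['ft_force'],o['grip_width'])
for n in ['top','side']:
    im=cams.camera(n);cv2.imwrite(f'pics/{n}0.png',im);m=cams.camera_model(n);print(n,m)
E
```

```text
0.0 [0.17281513 0.59981218 0.18758545] [ 1.39932309e-01  9.90160497e-01 -1.00905245e-03 -3.46575427e-04] [ 0.18102782 -1.05829862 -0.2736045 ] 0.08653980354008027
top {'fx': 398.8385028915623, 'fy': 398.8385028915623, 'cx': 257.57035820417826, 'cy': 186.51422792881698, 'R': array([[-1.59034244e-02, -9.99873430e-01,  4.53107725e-04],
       [-9.96842601e-01,  1.58199565e-02, -7.78110427e-02],
       [ 7.77940260e-02, -1.68913912e-03, -9.96968022e-01]]), 't': array([-0.04832361,  0.5768353 ,  1.01424588])}
side {'fx': 368.8936106599001, 'fy': 368.8936106599001, 'cx': 262.3652380580423, 'cy': 187.0544637812387, 'R': array([[ 0.87408193, -0.48577444, -0.00199343],
       [-0.34501318, -0.61790281, -0.70651399],
       [ 0.34197469,  0.61823887, -0.70769627]]), 't': array([-0.51627086,  0.21303217,  0.81054786])}
```

View pics/top0.png

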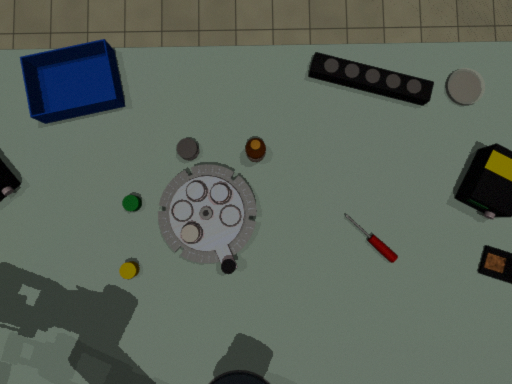

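View pics/side0.png

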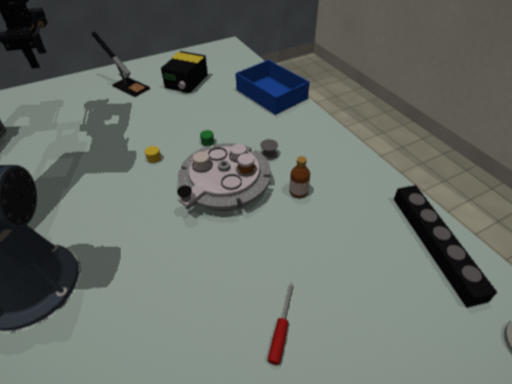

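The top view shows the hub at about (206,213) and the black cap at about (228,266). Anticlockwise carries the arm to the right in the image (−y), where the path is clear; the bottle is at (256,149) and the spool at (188,149). The side view shows the cap at about (184,191).

```bash
cat > h.py <<'E'
import numpy as np,cv2
from rig import get_obs,cams
from scipy.spatial.transform import Rotation as Ro
def ray(m,u,v,z):
    d=m['R'].T@np.array([(u-m['cx'])/m['fx'],(v-m['cy'])/m['fy'],1]);c=-m['R'].T@m['t']
    return c+d*(z-c[2])/d[2]
def proj(m,X):
    p=m['R']@np.array(X)+m['t'];return m['fx']*p[0]/p[2]+m['cx'],m['fy']*p[1]/p[2]+m['cy']
def blobs(mask,lo,hi):
    n,l,s,c=cv2.connectedComponentsWithStats(mask.astype(np.uint8))
    return [(c[i].round(1),s[i].tolist()) for i in range(1,n) if lo<s[i,4]<hi]
E
python3 - <<'E'
from h import *
m=cams.camera_model('top');im=cv2.imread('pics/top0.png')
mx=im.max(2).astype(int)
for t in (45,):
  for c,s in blobs(mx<t,60,600):
    print(t,c,s,ray(m,*c,.091).round(4))
# ring ellipse: dark-grey/pink annulus vs greenish bench
b,g,r=[im[...,i].astype(int) for i in range(3)]
mask=((r-g)>-6)&(mx>60)
for c,s in blobs(mask,1500,20000):
    print('ring',c,s)
n,l,s,c=cv2.connectedComponentsWithStats(mask.astype(np.uint8)); 
k=1+np.argmax(s[1:,4]*(abs(c[1:,0]-206)<25)*(abs(c[1:,1]-213)<25))
mk=cv2.morphologyEx((l==k).astype(np.uint8)*255,cv2.MORPH_OPEN,np.ones((15,15)))
ct=max(cv2.findContours(mk,cv2.RETR_EXTERNAL,cv2.CHAIN_APPROX_NONE)[0],key=cv2.contourArea)
P=np.array([ray(m,*p,.048)[:2] for p in ct[:,0]])
(cx,cy),R=cv2.minEnclosingCircle(P.astype(np.float32));print('ring ctr',cx,cy,R)
A=np.c_[2*P,np.ones(len(P))];x=np.linalg.lstsq(A,(P**2).sum(1),rcond=None)[0];print(x[:2],np.sqrt(x[2]+x[0]**2+x[1]**2))
print('hub',ray(m,206,213,.076))
ms=cams.camera_model('side');sm=cv2.imread('pics/side0.png')
for c,s in blobs(sm.max(2)<40,40,400): print('side',c,s,ray(ms,*c,.089).round(4))
cv2.imwrite('pics/crop0.png',cv2.hconcat([cv2.resize(im[155:285,140:270],(390,390),interpolation=2),cv2.resize(sm[120:250,160:290],(390,390),interpolation=2)]))
E
```

```text
45 [  7.  179.6] [0, 158, 21, 43, 432] [0.5972 0.5511 0.091 ]
45 [228. 266.] [221, 259, 15, 15, 173] [0.3813 0.0163 0.091 ]
45 [238.9 377.7] [210, 370, 59, 14, 587] [ 0.1228 -0.0066  0.091 ]
ring [207.1 213.6] [158, 163, 99, 101, 7277]
ring ctr 0.6090717315673828 0.05917506664991379 0.04525556042790413
[0.60977951 0.05873726] 0.03379654944602082
hub [0.5086947  0.07007756 0.076     ]
side [102.9  44.4] [92, 32, 23, 26, 163] [0.3902 0.9403 0.089 ]
side [127.9  85.7] [113, 70, 36, 26, 245] [0.3937 0.573  0.089 ]
side [  1.7 129.9] [0, 122, 6, 16, 55] [0.0115 0.503  0.089 ]
side [269.  153.4] [263, 151, 13, 7, 65] [0.6312 0.0361 0.089 ]
side [184.3 191.6] [178, 186, 13, 13, 125] [0.3829 0.0116 0.089 ]
```

View pics/crop0.png

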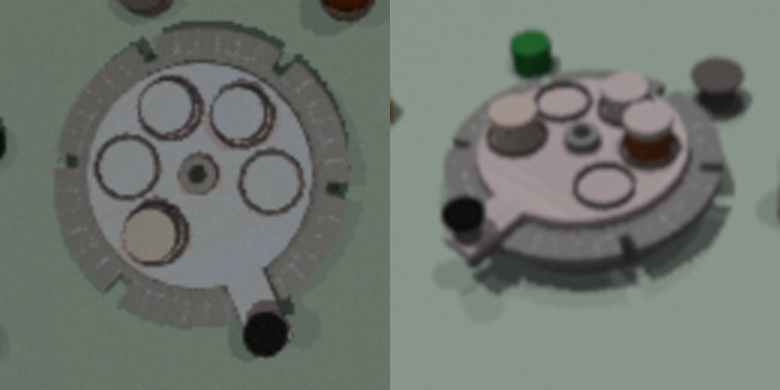

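Close up, the crop shows the hub at full-image (206,213), opposite notch midpoints at about (207,212.6), and the cap at (228,266). Cap and hub come out 138 mm apart against the stated 140, so the measurement holds. Next I work out the approach.

```bash
cat >> h.py <<'E'
def mv(*pts):
    o=get_obs();R=Ro.from_quat(o['tool_rot'])
    for p in pts: print('tool', (R.inv().apply(np.array(p)-o['position'])*1000).round(1),'mm for',np.round(p,4))
E
python3 - <<'E'
from h import *
m=cams.camera_model('top');print(ray(m,207,212.6,.048),ray(m,206,213,.076))
mv([.43,.27,.189],[.384,.0155,.189],[.384,.0155,.105])
print(Ro.from_quat(get_obs()['tool_rot']).as_matrix().round(4))
E
```

```text
[0.51004281 0.07114416 0.048     ] [0.5086947  0.07007756 0.076     ]
tool [-338.5 -245.7   -1. ] mm for [0.43  0.27  0.189]
tool [-3.648e+02 -5.030e+02 -5.000e-01] mm for [0.384  0.0155 0.189 ]
tool [-364.9 -502.8   83.5] mm for [0.384  0.0155 0.105 ]
[[-9.608e-01  2.771e-01 -8.000e-04]
 [ 2.771e-01  9.608e-01 -1.700e-03]
 [ 3.000e-04 -1.900e-03 -1.000e+00]]
```

Emit:
servo_tool(moves="-0.338 -0.246 0 0 0; -0.338 -0.246 0 0 0; -0.338 -0.246 0 0 0; -0.338 -0.246 0 0 0; -0.338 -0.246 0 0 0; -0.338 -0.246 0 0 0; -0.338 -0.246 0 0 0; -0.338 -0.246 0 0 0; -0.338 -0.246 0 0 0; -0.338 -0.246 0 0 0")

```text
time: 0.93
position: [0.4295, 0.2697, 0.1884]
tool_rot: [0.14, 0.99, -0.0, -0.0]
ft_force: [0.1, 0.7, 0.3]
grip_width: 0.0282
grip_force: 0.0
```

Emit:
servo_tool(moves="-0.026 -0.257 0 0 0; -0.026 -0.257 0 0 0; -0.026 -0.257 0 0 0; -0.026 -0.257 0 0 0; -0.026 -0.257 0 0 0; -0.026 -0.257 0 0 0; -0.026 -0.257 0 0 0; -0.026 -0.257 0 0 0; -0.026 -0.257 0 0 0")

```text
time: 1.68
position: [0.3826, 0.0175, 0.1885]
tool_rot: [0.141, 0.99, 0.0, -0.0]
ft_force: [-0.7, 0.5, 0.3]
grip_width: 0.0004
grip_force: 0.0
```

```bash
python3 - <<'E'
from h import *
o=get_obs();print(o['time'],o['position'],o['q'],o['ft_force'],o['grip_width'])
m=cams.camera_model('wrist');im=cams.camera('wrist');cv2.imwrite('pics/w1.png',im)
print('tip proj',proj(m,o['position']),'cap pred',proj(m,[.3815,.0155,.091]))
for c,s in blobs(im.max(2)<45,200,30000): print(c,s,ray(m,*c,.091).round(4))
E
```

```text
1.6833 [0.38263411 0.0174726  0.18850049] [-2.49030474e-01  1.99954801e-01  1.99907087e+00  8.71100760e-04
  9.42925879e-01 -1.53718505e+00] [-0.6812819   0.53172467  0.31416172] 0.00043269692067983315
tip proj (np.float64(251.55234685850115), np.float64(227.88168161006922)) cap pred (np.float64(248.99581219678498), np.float64(183.55253813116693))
[247.8 304.6] [110, 237, 283, 117, 23009] [ 0.5017 -0.0211  0.091 ]
[263.7 373.2] [0, 319, 512, 65, 7154] [ 0.5894 -0.0292  0.091 ]
```

View pics/w1.png

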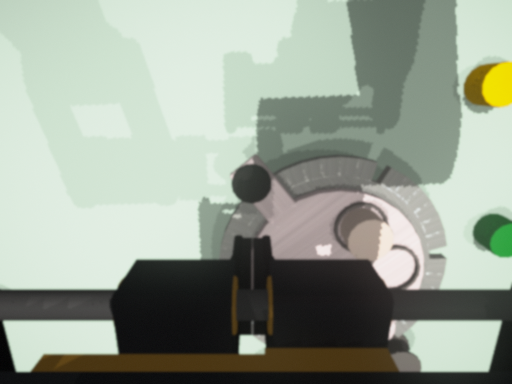

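The wrist view shows the cap at about (251,183), against a predicted (249,183.5), so they agree to about 1 mm. I descend.

```bash
python3 - <<'E'
from h import *
m=cams.camera_model('wrist');im=cv2.imread('pics/w1.png')
for c,s in blobs((im.max(2)<75)[150:215,220:285],200,3000): c=c+[220,150];p=ray(m,*c,.091);print(c,s,p.round(4))
mv([p[0],p[1],.095])
E
```

```text
[251.7 183.2] [14, 15, 36, 38, 1088] [0.3819 0.0186 0.091 ]
tool [ 0.9  0.1 93.5] mm for [0.3819 0.0186 0.095 ]
```

Emit:
servo_tool(moves="0 0 0.04 0 0; 0 0 0.075 0 0; 0 0 0.09 0 0; 0 0 0.093 0 0; 0 0 0.093 0 0; 0 0 0.093 0 0")

```text
time: 2.23
position: [0.3834, 0.0184, 0.096]
tool_rot: [0.139, 0.99, 0.0, 0.0]
ft_force: [0.9, -0.2, 1.2]
grip_width: 0.0005
grip_force: 0.0
```

```bash
python3 - <<'E'
from h import *
o=get_obs();print(o['time'],o['position'],o['tool_rot'],o['ft_force'])
E
```

```text
2.2333 [0.38339297 0.01837073 0.09595933] [1.38748439e-01 9.90327566e-01 6.74561259e-06 4.27910860e-04] [ 0.87938918 -0.22170923  1.16539105]
```

Emit:
servo_tool(moves="0 0 0.004 0 0; 0 0 0.008 0 0; 0 0 0.011 0 0; 0 0 0.013 0 0; 0 0 0.0145 0 0; 0 0 0.0145 0 0; 0 0 0.0145 0 0")

```text
time: 2.82
position: [0.3826, 0.0173, 0.081]
tool_rot: [0.14, 0.99, 0.0, -0.0]
ft_force: [-0.0, -0.8, -0.3]
grip_width: 0.0006
grip_force: 0.0
```

```bash
python3 - <<'E'
from h import *
o=get_obs();print(o['time'],o['position'],o['ft_force'],o['joint_torque'])
w=cams.camera('wrist');t=cams.camera('top');s=cams.camera('side')
print([proj(cams.camera_model(n),o['position']) for n in('wrist','top','side')])
cv2.imwrite('pics/p2.png',cv2.hconcat([cv2.resize(s[130:255,130:255],(390,390),interpolation=2),w[:390,100:490][:384] if 0 else cv2.resize(w[:,60:444],(390,390))]))
E
```

```text
2.8167 [0.38264043 0.01733846 0.08103854] [-0.00544833 -0.81093405 -0.34848757] [ 7.42376084e-03 -2.83368391e+01 -6.74940169e+00 -1.88348698e-02
  7.50113698e-02  1.41769469e-04]
[(np.float64(251.47705742984238), np.float64(227.69907555593727)), (np.float64(227.87729409766092), np.float64(264.92931174524836)), (np.float64(183.8692632988945), np.float64(192.43379706792248))]
```

View pics/p2.png

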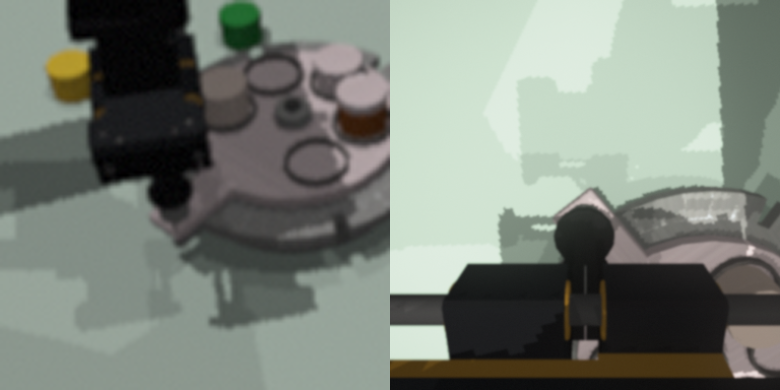

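```bash
python3 - <<'E'
from h import *
m=cams.camera_model('wrist');w=cams.camera('wrist');s=cams.camera('side')
print({k:np.round(v,3).tolist() for k,v in m.items()})
for z in(.091,.08):
  X=np.array([.382,.018,z]);print(z,proj(m,X),'r',m['fx']*.018/(m['R']@X+m['t'])[2])
e=lambda i:np.clip(255*(i/255.)**.4*1.0,0,255).astype(np.uint8)
st=lambda i:np.clip(i.astype(float)*3.5,0,255).astype(np.uint8)
cv2.imwrite('pics/p3.png',cv2.hconcat([cv2.resize(st(s[165:215,160:210]),(390,390),interpolation=0),cv2.resize(st(w[170:300,187:317]),(390,390),interpolation=0)]))
E
```

```text
{'fx': 344.943, 'fy': 344.943, 'cx': 251.92, 'cy': 195.04, 'R': [[0.278, 0.961, 0.001], [0.914, -0.265, 0.308], [0.296, -0.085, -0.951]], 't': [-0.123, -0.35, 0.179]}
0.091 (np.float64(252.2467371957248), np.float64(233.16981895374812)) r 30.513051674231672
0.08 (np.float64(252.2149000628895), np.float64(225.84444727377212)) r 29.020472847663655
```

View pics/p3.png

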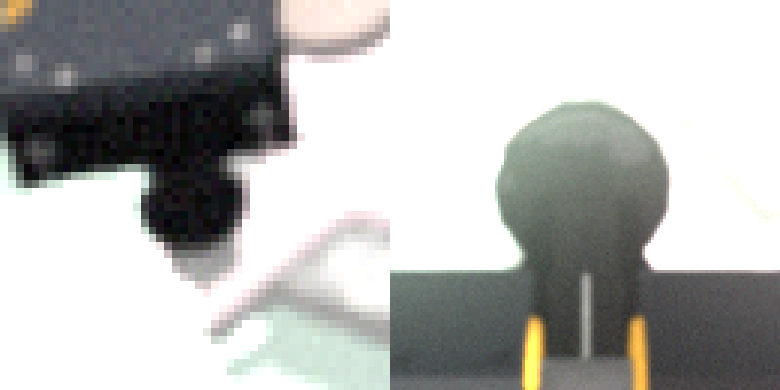

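```bash
python3 - <<'E'
from h import *
a=cv2.imread('pics/side0.png');b=cams.camera('side')
for i in (a,b): print(i[180:208,184].max(1), i[180:208,190].max(1))
m=cams.camera_model('side')
for z in(.091,.083,.081,.073): print(z,proj(m,[.382-.0087,.018-.0157,z]))
fs=[]
for k in range(6):
    cams.camera('side');o=get_obs();fs.append(o['ft_force'])
print(np.mean(fs,0),np.std(fs,0),o['position'])
w=cams.camera('wrist');print(w[200:262:2,251].max(1),w[200:262:2,235].max(1))
E
```

```text
[111 112 111 106  94  65  31  15  19  16  16  17  16  18  16  13  14  30
  39  43  49  78 108 110  92  98 117 121] [ 93  91  93 101 105 106  91  67  46  33  27  26  27  36  49  60  60  57
  60  68  76  76  72  65  56  47  51  75]
[  3   5   7   6   5   4   9   9   9   8   8  10   8   6   8   8  14  35
  45  47  57  84 104 103  92 103 118 122] [ 9  4  6  5 25 51 58 43 26 15 15 14 23 39 56 66 67 65 66 75 85 84 78 72
 63 53 59 85]
0.091 (np.float64(181.74625964873854), np.float64(194.86234607878833))
0.083 (np.float64(182.271084344982), np.float64(197.17911970145667))
0.081 (np.float64(182.40123811584238), np.float64(197.75366740353402))
0.073 (np.float64(182.917703976432), np.float64(200.03354198144015))
[-0.25735587  0.20378393  0.22211106] [0.48498223 0.62662103 0.49709654] [0.38267878 0.01742033 0.08108356]
[166  91  62  53  55  52  50  49  48  43  43  41  40  37  36  36  33  33
  32  31  30  30  28  29  26  26  24  24  24  24  27] [183 148 172 175 118  57  54  54  50  48  46  45  43  42  39  41  40  38
  36  35  34  33  32  28  30  29  26  26  24  25  25]
```

```bash
python3 - <<'E'
from h import *
w=cv2.imread('pics/w1.png')
st=lambda i:np.clip(i.astype(float)*3.5,0,255).astype(np.uint8)
a=cv2.resize(st(w[170:300,187:317]),(390,390),interpolation=0)
b=cams.camera('side');b=cv2.resize(np.clip(b[140:205,150:215].astype(float)*8,0,255).astype(np.uint8),(390,390),interpolation=0)
cv2.imwrite('pics/p4.png',cv2.hconcat([a,b]))
E
```

```text
(no output)
```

View pics/p4.png

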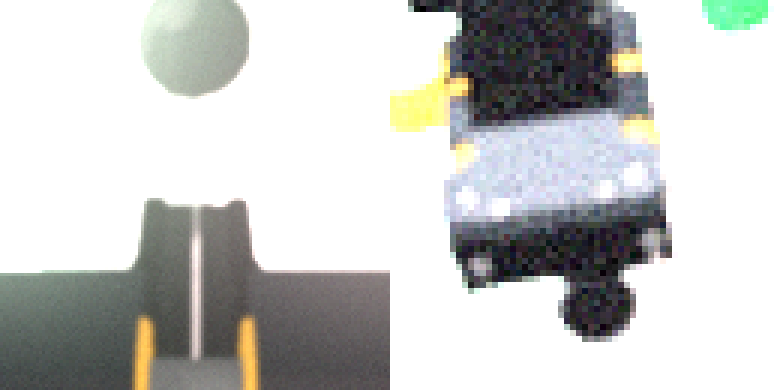

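The cap has not moved and the force is about zero. The wrist view puts the finger ends (v≈237) about 10 px short of the nominal TCP (v≈228), so the real tips sit higher than stated. I keep lowering in small steps and watch the force.

Emit:
servo_tool(moves="0 0 0.002 0 0; 0 0 0.003 0 0; 0 0 0.004 0 0; 0 0 0.004 0 0")

```text
time: 3.85
position: [0.3825, 0.0175, 0.0768]
tool_rot: [0.14, 0.99, 0.0, -0.0]
ft_force: [0.8, -0.1, -0.3]
grip_width: 0.0005
grip_force: 0.0
```

```bash
cat >> h.py <<'E'
def chk(n=4):
    fs=[]
    for k in range(n):
        s=cams.camera('side');o=get_obs();fs.append(o['ft_force'])
    print(o['time'],o['position'].round(4),'F',np.mean(fs,0).round(2),'capcol',s[190:208,184].max(1));return o,s
E
python3 -c "
from h import *
chk()"
```

```text
4.05 [0.3827 0.0174 0.077 ] F [ 0.21 -0.2  -0.13] capcol [  9   7   4   6   6   8  16  34  45  47  56  83 104  98  87 101 118 123]
```

Emit:
servo_tool(moves="0 0 0.001 0 0; 0 0 0.002 0 0; 0 0 0.003 0 0; 0 0 0.004 0 0; 0 0 0.004 0 0")

```text
time: 4.47
position: [0.3825, 0.0174, 0.0729]
tool_rot: [0.14, 0.99, 0.0, -0.0]
ft_force: [-0.0, 0.0, -0.5]
grip_width: 0.0003
grip_force: 0.0
```

```bash
python3 -c "
from h import *
o,s=chk()
m=cams.camera_model('wrist');w=cams.camera('wrist');print(proj(m,[.382,.018,.091]))
print(w[196:262:2,251].max(1))
for v in range(196,262,4): 
  r=np.where(w[v,200:310].max(1)<90)[0]; print(v,(r.min()+200,r.max()+200) if len(r) else None,end=' ')
st=lambda i:np.clip(i.astype(float)*6,0,255).astype(np.uint8)
cv2.imwrite('pics/p5.png',cv2.hconcat([cv2.resize(st(s[165:230,150:215]),(390,390),interpolation=0),cv2.resize(st(w[170:300,187:317]),(390,390),interpolation=0)]))"
```

```text
4.6667 [0.3827 0.0174 0.073 ] F [0.43 0.01 0.34] capcol [  7   6   6   6   9   6  20  34  47  47  54  74  83  79  81 100 119 123]
(np.float64(252.17648292559883), np.float64(239.1856908718778))
[190 205 207 205 164  94  68  50  52  52  51  48  45  42  40  40  37  35
  35  34  32  33  30  30  29  29  27  27  23  24  23  21  22]
196 None 200 None 204 None 208 (np.int64(242), np.int64(294)) 212 (np.int64(237), np.int64(309)) 216 (np.int64(229), np.int64(309)) 220 (np.int64(226), np.int64(309)) 224 (np.int64(223), np.int64(298)) 228 (np.int64(222), np.int64(302)) 232 (np.int64(221), np.int64(305)) 236 (np.int64(220), np.int64(308)) 240 (np.int64(220), np.int64(309)) 244 (np.int64(221), np.int64(309)) 248 (np.int64(222), np.int64(309)) 252 (np.int64(224), np.int64(277)) 256 (np.int64(226), np.int64(275)) 260 (np.int64(200), np.int64(309))
```

View p5.

View pics/p5.png

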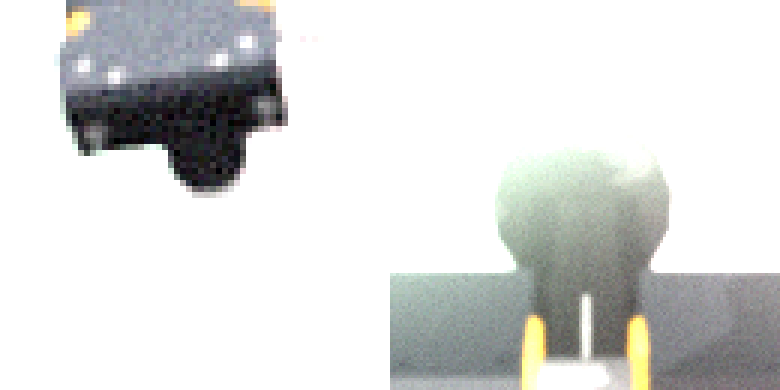

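Emit:
servo_tool(moves="0 0 0.001 0 0; 0 0 0.002 0 0; 0 0 0.003 0 0; 0 0 0.004 0 0; 0 0 0.005 0 0; 0 0 0.006 0 0; 0 0 0.006 0 0")

```text
time: 5.3
position: [0.3825, 0.0174, 0.0669]
tool_rot: [0.14, 0.99, 0.0, -0.0]
ft_force: [0.1, 0.5, 1.4]
grip_width: 0.0003
grip_force: 0.0
```

```bash
python3 -c "
from h import *
o,s=chk()"
```

```text
5.5 [0.3827 0.0174 0.0671] F [-0.36 -0.12  0.48] capcol [  6   7   6   9   3   4  18  35  46  48  51  67  79  77  78  98 119 122]
```

No contact even with the nominal TCP 24 mm below the cap top. I lift along the same path and triangulate the fingertips in free space.

Emit:
servo_tool(moves="0 0 -0.02 0 0; 0 0 -0.05 0 0; 0 0 -0.075 0 0; 0 0 -0.075 0 0; 0 0 -0.075 0 0")

```text
time: 5.92
position: [0.3838, 0.0172, 0.1432]
tool_rot: [0.14, 0.99, -0.0, 0.002]
ft_force: [0.1, 0.5, -0.0]
grip_width: 0.0
grip_force: 0.0
```

```bash
python3 -c "
from h import *
o,s=chk(2)
w=cams.camera('wrist')
print('tcp side',proj(cams.camera_model('side'),o['position']),'wrist',proj(cams.camera_model('wrist'),o['position']))
st=lambda i:np.clip(i.astype(float)*5,0,255).astype(np.uint8)
cv2.imwrite('pics/p6.png',cv2.hconcat([cv2.resize(st(s[125:205,145:225]),(400,400),interpolation=0),cv2.resize(st(w[170:300,187:317]),(390,400),interpolation=0)]))"
```

```text
6.0167 [0.382  0.0176 0.1416] F [ 0.16 -0.12 -0.  ] capcol [ 11   9  13  15  16  11  16  32  45  48  54  87 118 120  95  77  74  76]
tcp side (np.float64(179.57034079461857), np.float64(174.18714184812623)) wrist (np.float64(251.60326708377153), np.float64(228.5825597084463))
```

View pics/p6.png

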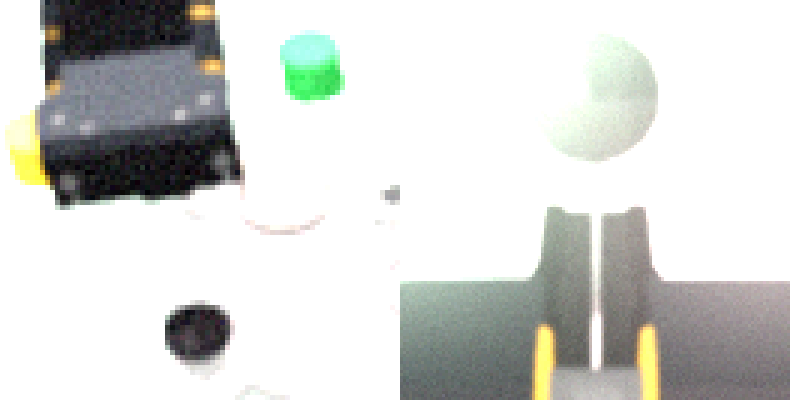

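```bash
python3 -c "
from h import *
o=get_obs();R=Ro.from_quat(o['tool_rot']);ms=cams.camera_model('side');mw=cams.camera_model('wrist')
f=lambda x,y,z:[np.round(proj(m,o['position']+R.apply([x,y,z])),1).tolist() for m in(ms,mw)]
for h in(25,30,34,37,40): print(h,[f(x,0,-h/1e3) for x in(.0095,-.0095)])
for x in(.0375,-.0375,.015):
  for y in(-.0475,.0475,-.095,.095): print(x,y,f(x,y,-.07),f(x,y,-.055))
"
```

```text
25 [[[173.5, 166.9], [251.5, 230.1]], [[181.9, 165.6], [251.5, 261.5]]]
30 [[[173.1, 165.2], [251.5, 234.0]], [[181.6, 164.0], [251.5, 266.0]]]
34 [[[172.8, 163.9], [251.5, 237.2]], [[181.3, 162.6], [251.5, 269.8]]]
37 [[[172.5, 162.9], [251.5, 239.7]], [[181.1, 161.6], [251.5, 272.7]]]
40 [[[172.3, 161.9], [251.5, 242.3]], [[180.9, 160.6], [251.5, 275.8]]]
0.0375 -0.0475 [[157.4, 167.7], [130.0, 210.9]] [[158.8, 173.0], [141.7, 198.7]]
0.0375 0.0475 [[156.2, 140.1], [372.7, 210.7]] [[157.5, 145.3], [361.2, 198.5]]
0.0375 -0.095 [[158.1, 183.3], [8.6, 211.0]] [[159.6, 188.6], [31.8, 198.8]]
0.0375 0.095 [[155.7, 127.8], [494.0, 210.6]] [[157.0, 133.0], [470.8, 198.5]]
-0.0375 -0.0475 [[193.8, 162.3], [147.9, 364.3]] [[194.7, 167.6], [156.5, 341.1]]
-0.0375 0.0475 [[189.7, 135.5], [355.2, 364.1]] [[190.7, 140.7], [346.6, 340.9]]
-0.0375 -0.095 [[196.0, 177.5], [44.2, 364.4]] [[197.0, 182.8], [61.4, 341.1]]
-0.0375 0.095 [[188.0, 123.6], [458.8, 364.0]] [[188.9, 128.8], [441.6, 340.8]]
0.015 -0.0475 [[168.4, 166.0], [136.0, 262.2]] [[169.7, 171.3], [146.6, 245.8]]
0.015 0.0475 [[166.4, 138.7], [366.9, 262.0]] [[167.6, 143.9], [356.3, 245.7]]
0.015 -0.095 [[169.6, 181.5], [20.5, 262.2]] [[170.9, 186.9], [41.6, 245.9]]
0.015 0.095 [[165.4, 126.5], [482.2, 261.9]] [[166.6, 131.7], [461.2, 245.6]]
```

Taking h≈34 mm (tips above the nominal TCP) matches both views: the wrist finger edge at v=237 and the tips hidden in the side view. Contact should then come at TCP z≈0.057, with the body at about 0.117 clearing the jars. I descend again.

Emit:
servo_tool(moves="0 0 0.03 0 0; 0 0 0.06 0 0; 0 0 0.072 0 0; 0 0 0.076 0 0; 0 0 0.078 0 0; 0 0 0.08 0 0; 0 0 0.081 0 0; 0 0 0.082 0 0; 0 0 0.083 0 0; 0 0 0.083 0 0")

```text
time: 6.9
position: [0.383, 0.0174, 0.0594]
tool_rot: [0.14, 0.99, -0.0, 0.001]
ft_force: [-0.0, 0.3, -0.1]
grip_width: 0.0005
grip_force: 0.0
```

```bash
python3 -c "
from h import *
o,s=chk(3)"
```

```text
7.05 [0.3829 0.0174 0.0594] F [-0.03  0.04 -0.  ] capcol [  6   2   3   7   4   5  18  35  46  48  49  56  72  76  78  97 118 123]
```

Emit:
servo_tool(moves="0 0 0.001 0 0; 0 0 0.002 0 0; 0 0 0.003 0 0; 0 0 0.004 0 0; 0 0 0.005 0 0; 0 0 0.005 0 0")

```text
time: 7.55
position: [0.3828, 0.0174, 0.054]
tool_rot: [0.14, 0.99, -0.0, 0.0]
ft_force: [0.7, -0.4, 3.0]
grip_width: 0.0005
grip_force: 1.5
```

```bash
python3 -c "
from h import *
o,s=chk(3)"
```

```text
7.7 [0.3828 0.0174 0.0541] F [-0.17  0.07  3.33] capcol [  4   8   5   4   6   6  12  15  35  46  50  57  69  72  75  98 118 124]
```

Contact at 3.3 N, so the tips do sit about 35 mm above the nominal TCP. While the pin still locks the dial I pre-spin the tool so the wrist has range to turn along with it, then press in.

Emit:
servo_tool(moves="0 0 -0.003 7 0; 0 0 -0.003 14 0; 0 0 -0.003 21 0; 0 0 -0.003 28 0; 0 0 -0.003 32 0; 0 0 0 32 0; 0 0 0.003 32 0; 0 0 0.005 32 0; 0 0 0.007 32 0; 0 0 0.007 32 0")

```text
time: 8.53
position: [0.3826, 0.0174, 0.0467]
tool_rot: [0.407, 0.913, -0.0, -0.0]
ft_force: [0.1, -0.8, 5.6]
grip_width: 0.0007
grip_force: 2.6
```

```bash
python3 -c "
from h import *
o,s=chk(3);print(o['q'].round(3))
C=np.array([.5088,.0703]);p=o['position'];R=Ro.from_quat(o['tool_rot'])
for th in (3,6,9,12,15,18,21,24,27,30,35,40,45,50,55,58,60):
  a=np.radians(th);d=np.r_[C+np.array([[np.cos(a),-np.sin(a)],[np.sin(a),np.cos(a)]])@(p[:2]-C)-p[:2],0]
  print(th,(R.inv().apply(d)*1000).round(1))
"
```

```text
8.6833 [0.3826 0.0174 0.047 ] F [0.19 0.17 5.32] capcol [  7   9   6   5   3   5   8   4   8  18  37  57  67  70  76 106 131 138]
[-0.248  0.512  2.152 -0.     0.477 -0.981]
3 [-6.8 -2.2 -0. ]
6 [-13.7  -4.   -0. ]
9 [-20.8  -5.5  -0. ]
12 [-27.8  -6.5  -0. ]
15 [-35.   -7.2  -0. ]
18 [-42.1  -7.6  -0. ]
21 [-49.3  -7.6  -0. ]
24 [-56.4  -7.1  -0. ]
27 [-63.5  -6.4  -0. ]
30 [-70.6  -5.2  -0. ]
35 [-82.2  -2.5  -0. ]
40 [-93.6   1.3  -0. ]
45 [-104.5    6.    -0. ]
50 [-115.    11.7   -0. ]
55 [-125.    18.2   -0. ]
58 [-130.7   22.5   -0. ]
60 [-134.4   25.6   -0. ]
```

Pressed about 9 mm with 5.3 N, as wanted. Now I turn.

Emit:
servo_tool(moves="-0.0034 -0.0011 0 -1.5 0; -0.0091 -0.0029 0 -4 0; -0.0160 -0.0045 0 -7 0; -0.0231 -0.0059 0 -10 0; -0.0302 -0.0068 0 -13 0; -0.0373 -0.0074 0 -16 0; -0.0445 -0.0076 0 -19 0; -0.0516 -0.0075 0 -22 0; -0.0587 -0.0069 0 -25 0; -0.0635 -0.0064 0 -27 0")

```text
time: 9.52
position: [0.4207, -0.0346, 0.0471]
tool_rot: [0.182, 0.983, -0.0, 0.0]
ft_force: [0.0, 1.1, 5.0]
grip_width: 0.0001
grip_force: 2.6
```

```bash
cat >> h.py <<'E'
C=np.array([.5088,.0703]);P0=np.array([.3826,.0174])
def ang(p):
    a=np.array(p[:2])-C;b=P0-C;return np.degrees(np.arctan2(b[0]*a[1]-b[1]*a[0],a@b))
E
python3 - <<'E'
from h import *
o,s=chk(2);p=o['position'];R=Ro.from_quat(o['tool_rot']);print('ang',ang(p),'r',np.linalg.norm(p[:2]-C),np.linalg.norm(P0-C))
# where is the cap in the wrist view, if carried w/o slip
m=cams.camera_model('wrist');w=cams.camera('wrist');cv2.imwrite('pics/w7.png',w)
print('tcp tip',proj(m,[p[0],p[1],.082]))
for th in (48,51,54,56,58,59,60):
  a=np.radians(th);d=np.r_[C+np.array([[np.cos(a),-np.sin(a)],[np.sin(a),np.cos(a)]])@(P0-C)-p[:2],0]
  print(th,round(th-ang(p),1),(R.inv().apply(d)*1000).round(1))
E
```

```text
9.6167 [ 0.4213 -0.0351  0.0471] F [ 0.09 -1.51  4.92] capcol [ 99  92  80  72  82 102 115 120 121 126 131 130 132 135 138 141 142 144]
ang 27.568145043073844 r 0.13693579459794458 0.13683877374487105
tcp tip (np.float64(251.48630610593236), np.float64(254.65651053197672))
48 20.4 [-48.   -7.1   0.1]
51 23.4 [-55.2  -6.6   0.1]
54 26.4 [-62.3  -5.9   0.1]
56 28.4 [-67.   -5.1   0.1]
58 30.4 [-71.7  -4.3   0.1]
59 31.4 [-74.1  -3.7   0.1]
60 32.4 [-76.4  -3.2   0.1]
```

Emit:
servo_tool(moves="-0.0068 -0.0022 0 -3 0; -0.0137 -0.0040 0 -6 0; -0.0208 -0.0055 0 -9 0; -0.0278 -0.0065 0 -12 0; -0.0350 -0.0072 0 -15 0; -0.0421 -0.0076 0 -18 0; -0.0493 -0.0075 0 -21 0; -0.0564 -0.0070 0 -24 0; -0.0623 -0.0060 0 -26.5 0; -0.0658 -0.0054 0 -28 0")

```text
time: 10.5
position: [0.4809, -0.0641, 0.0472]
tool_rot: [-0.062, 0.998, -0.001, 0.001]
ft_force: [-0.7, -2.9, 5.2]
grip_width: 0.0006
grip_force: 2.6
```

```bash
python3 - <<'E'
from h import *
o,s=chk(2);p=o['position'];print('ang',ang(p),'r',np.linalg.norm(p[:2]-C))
m=cams.camera_model('wrist');w=cams.camera('wrist');t=cams.camera('top')
for k,i in (('w8',w),('t8',t),('s8',s)): cv2.imwrite(f'pics/{k}.png',i)
def capx(m,w):
    # cap outline above finger: circle fit to dark blob top boundary
    out=[]
    for u in range(228,276,2):
        c=w[:256,u].max(1).astype(int);r=np.where(c>85)[0]
        if len(r): out.append((u,r.max()+1))
    return out
for k in('w7','w8'):
    print(k,capx(m,cv2.imread(f'pics/{k}.png')))
st=lambda i:np.clip(i.astype(float)*2,0,255).astype(np.uint8)
cv2.imwrite('pics/v8.png',cv2.hconcat([cv2.resize(st(w[130:330,150:350]),(390,390)),cv2.resize(st(s[150:250,150:250]),(390,390),interpolation=2)]))
E
```

```text
10.6 [ 0.4814 -0.0642  0.0473] F [-0.32 -3.36  5.59] capcol [119 116 103  88  89 107 123 132 134 133 133 133 133 134 139 141 143 144]
ang 55.73691469205114 r 0.13724624639004665
w7 [(228, np.int64(229)), (230, np.int64(226)), (232, np.int64(224)), (234, np.int64(223)), (236, np.int64(222)), (238, np.int64(221)), (240, np.int64(220)), (242, np.int64(220)), (244, np.int64(220)), (246, np.int64(219)), (248, np.int64(220)), (250, np.int64(219)), (252, np.int64(219)), (254, np.int64(219)), (256, np.int64(219)), (258, np.int64(220)), (260, np.int64(220)), (262, np.int64(221)), (264, np.int64(222)), (266, np.int64(222)), (268, np.int64(224)), (270, np.int64(225)), (272, np.int64(226)), (274, np.int64(228))]
w8 [(228, np.int64(226)), (230, np.int64(224)), (232, np.int64(223)), (234, np.int64(222)), (236, np.int64(221)), (238, np.int64(220)), (240, np.int64(220)), (242, np.int64(220)), (244, np.int64(219)), (246, np.int64(219)), (248, np.int64(218)), (250, np.int64(218)), (252, np.int64(218)), (254, np.int64(218)), (256, np.int64(219)), (258, np.int64(219)), (260, np.int64(220)), (262, np.int64(220)), (264, np.int64(221)), (266, np.int64(223)), (268, np.int64(223)), (270, np.int64(224)), (272, np.int64(226)), (274, np.int64(228))]
```

View pics/v8.png

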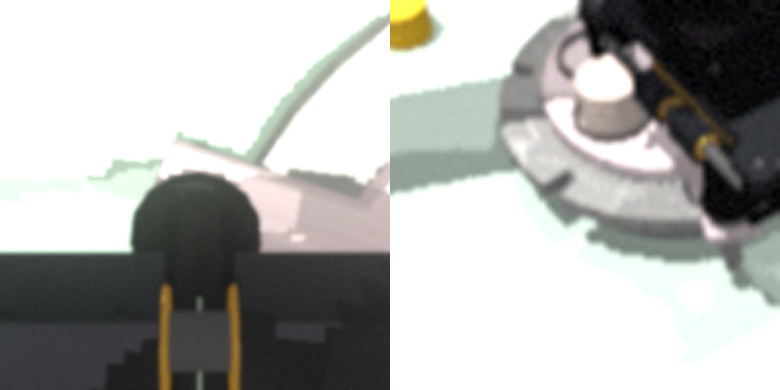

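The view shows the cap still centred under the fingertips and carried along without slip. The chord travelled at a radius of about 139.5 mm gives a dial angle of roughly 55°, so I work out the last few degrees.

```bash
cat >> h.py <<'E'
C=P0+.1395*np.array([.9224,.3863])
def to(*ths):
    o=get_obs();p=o['position'];R=Ro.from_quat(o['tool_rot'])
    print('ang',ang(p).round(2),'r',np.linalg.norm(p[:2]-C).round(4),'z',p[2].round(4))
    for th in ths:
        a=np.radians(th);d=np.r_[C+np.array([[np.cos(a),-np.sin(a)],[np.sin(a),np.cos(a)]])@(P0-C)-p[:2],0]
        print(th,(R.inv().apply(d)*1000).round(1))
E
python3 -c "
from h import *
to(56,57.5,58.5,59,59.5,60,60.5)"
```

```text
ang 54.65 r 0.1387 z 0.0473
56 [-2.8 -1.8  0. ]
57.5 [-6.3 -2.9  0. ]
58.5 [-8.7 -3.6  0. ]
59 [-9.8 -3.9  0. ]
59.5 [-11.   -4.2   0. ]
60 [-12.2  -4.5   0. ]
60.5 [-13.4  -4.8   0. ]
```

Emit:
servo_tool(moves="-0.0028 -0.0016 0 -1.3 0; -0.0063 -0.0027 0 -2.8 0; -0.0093 -0.0036 0 -4 0; -0.011 -0.0042 0 -4.9 0; -0.011 -0.0042 0 -4.9 0; -0.011 -0.0042 0 -4.9 0; -0.011 -0.0042 -0.002 -4.9 0; -0.011 -0.0042 -0.004 -4.9 0; -0.011 -0.0042 -0.004 -4.9 0")

```text
time: 11.45
position: [0.4916, -0.0659, 0.0514]
tool_rot: [-0.103, 0.995, -0.0, 0.0]
ft_force: [0.1, -1.6, 4.2]
grip_width: 0.0004
grip_force: 1.9
```

```bash
python3 -c "
from h import *
chk(3);to(59.5,60,60.5,61)"
```

```text
11.6 [ 0.4915 -0.0659  0.0511] F [ 0.07 -1.28  3.92] capcol [122 120 108  91  92 107 124 132 133 134 133 133 134 136 141 153 162 167]
ang 59.06 r 0.1386 z 0.0511
59.5 [-0.7 -1.2  0. ]
60 [-1.8 -1.6  0. ]
60.5 [-3. -2.  0.]
61 [-4.2 -2.4  0. ]
```

At a depth of about 5.5 mm the cap still pushes 3.9 N. The ring would be holding it at 7 mm if the pin weren't in the notch, so the pin has entered it. I raise slowly.

Emit:
servo_tool(moves="0 0 -0.0015 0 0; 0 0 -0.003 0 0; 0 0 -0.003 0 0; 0 0 -0.003 0 0")

```text
time: 11.93
position: [0.4915, -0.0657, 0.0542]
tool_rot: [-0.103, 0.995, -0.0, 0.0]
ft_force: [1.2, 0.2, 3.1]
grip_width: 0.0005
grip_force: 1.8
```

```bash
python3 -c "
from h import *
chk(3);to(60)"
```

```text
12.0833 [ 0.4915 -0.0657  0.0542] F [ 1.35 -0.08  3.92] capcol [123 119 108  91  91 108 124 132 133 133 134 132 134 136 141 152 161 167]
ang 59.08 r 0.1384 z 0.0542
60 [-1.7 -1.8  0. ]
```

Emit:
servo_tool(moves="0 0 -0.002 0 0; 0 0 -0.004 0 0; 0 0 -0.01 0 0; 0 0 -0.03 0 0; 0 0 -0.06 0 0; 0 0 -0.1 0 0; 0 0 -0.14 0 0; 0 0 -0.15 0 0; 0 0 -0.15 0 0; 0 0 -0.15 0 0")

```text
time: 12.92
position: [0.4903, -0.0653, 0.2042]
tool_rot: [-0.103, 0.995, 0.0, -0.0]
ft_force: [-0.9, 0.5, -0.7]
grip_width: 0.0003
grip_force: 0.0
```

Emit:
servo_tool(moves="0.2 0 0 0 0; 0.2 0 0 0 0; 0.2 0 0 0 0; 0.2 0 0 0 0; 0.2 0 0 0 0; 0.2 0 0 0 0")

```text
time: 13.42
position: [0.2872, -0.1031, 0.2014]
tool_rot: [-0.101, 0.995, 0.004, -0.005]
ft_force: [0.2, 0.1, 1.1]
grip_width: 0.0004
grip_force: 0.0
```

```bash
python3 - <<'E'
from h import *
for n,z,T in(('top',.091,45),('side',.091,40)):
    m=cams.camera_model(n);im=cams.camera(n);cv2.imwrite(f'pics/end_{n}.png',im)
    a=np.radians(60);X=C+np.array([[np.cos(a),-np.sin(a)],[np.sin(a),np.cos(a)]])@(np.array([.3815,.0165])-C)
    print(n,'pred up',np.round(proj(m,[*X,.087]),1),'held',np.round(proj(m,[*X,.080]),1),'start pred',np.round(proj(m,[.3815,.0165,.087]),1))
    u,v=map(int,proj(m,[*X,.087]))
    for c,s in blobs((im.max(2)<T)[v-20:v+20,u-20:u+20],30,600): print(c+[u-20,v-20],s,ray(m,*(c+[u-20,v-20]),z).round(4))
o=cv2.imread('pics/top0.png');e=cv2.imread('pics/end_top.png')
d=cv2.absdiff(o,e).max(2);print({k:d[y-12:y+13,x-12:x+13].mean().round(1) for k,(x,y) in dict(bottle=(256,149),spool=(188,149),green=(132,203),yellow=(128,270),driver=(375,240)).items()})
for k,(x,y) in dict(hub=(206,213)).items():print(e[y,x])
# pot c colour (cream) location before/after
for i in(o,e):
    b,g,r=[i[150:280,150:270,j].astype(int) for j in range(3)]
    print('cream',[(c+[150,150],s[4]) for c,s in blobs((r-b)>25,40,900)])
E
```

```text
top pred up [262.7 218.2] held [262.6 218.2] start pred [228.  265.7]
[261.6 220.6] [12, 14, 16, 21, 197] [ 0.4881 -0.0658  0.091 ]
side pred up [240.7 197. ] held [240.8 199. ] start pred [183.2 191.1]
[240.7 197.3] [15, 16, 13, 12, 119] [ 0.4919 -0.073   0.091 ]
{'bottle': np.float64(5.9), 'spool': np.float64(6.1), 'green': np.float64(6.8), 'yellow': np.float64(7.7), 'driver': np.float64(7.4)}
[41 41 44]
cream [(array([255.2, 153.2]), 131)]
cream [(array([255.4, 153.3]), 134)]
```

```bash
python3 -c "
from rig import job
print(job.hand_in())"
```

```text
the job is handed in; nothing more can be done
None
```

The dial was turned one notch (60°) anticlockwise and the plunger sprang back up there, locking it; the hand is clear and the job was handed in at about 13.5 s. Bottle, spool and screwdriver looked unmoved; I didn't separately check the pots afterwards.

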